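Latch the coin tray to the counter

ROBOT

A 7-joint arm with a two-finger parallel gripper is mounted at the origin on the work surface. World frame = base frame: x ahead of the robot, y to its left, z up, the work surface at z = 0. Lengths are in m, angles in rad, forces in N, time in s.
With the tool pointing down it reaches from about 0.425 to 0.925 m from the base axis. Payload 6.8 kg.
Tool frame: the origin (TCP) lies on the centre line of the jaws, within the pads' length; the fingertips stand 19 mm ahead of it and the grasp point (between the pads) is the TCP; z points along the fingers, y is the line along which they close (so a half turn about z gives the same grasp; the last joint's range is limited). The gripper opens to 85 mm and grips with 20 to 120 N. Pads are 22 mm wide; open, the fingers measure 114 mm over their backs; the gripper's body (76 mm by 85 mm) begins 54 mm behind the grasp point. The pads swing forward as they close: fully open they stand 13 mm farther back than shut.
Start: joints at [1.006, 0.477, 0.022, 1.555, -0.011, 1.109, -0.083], TCP at [0.298, -0.606, 0.25] pointing down, gripper open.
Joint ranges: [-2.96, 2.96], [-0.34, 2.1], [-1.41, 1.46], [0.24, 2.44], [-1.37, 4.51], [0.17, 1.92], [-2.96, 2.96]. Speed limits (rad/s): [2.39, 2.39, 3.14, 3.14, 3.14, 3.14, 3.14].

INTERFACE

Orientations are given as a rotation vector (axis times angle).
In Python, from bench import r gives the robot as it stands. The module is installed in compiled form; this text tells all that it offers.
- The arm moves only by the tool arm_command, never from a script. Its argument "rows" is a list of rows, each an object of numbers: "fingers": the opening, from -1 (shut) to 1 (fully open); "x", "y", "z": the shift along the tool's x, y, z in m; "ax", "ay", "az": the turn, a rotation vector about the tool's x, y, z in degrees. In form: [{"fingers": .., "x": .., "y": .., "z": .., "ax": .., "ay": .., "az": ..}, ...]. A call has 1 to 10 rows; each row shifts and turns the commanded pose from where the row before left it, along the tool's axes as they then stand; what a row does not reach is not made up. A row lasts 1/12 s, in which the tool goes at most 41.7 mm and 7.16 degrees, less where a joint would pass 70% of its speed; a pose out of reach is approached as far as the arm can. A call is refused whole if a number of a shift passes 0.0417 or a number of a turn 7.16, either way. A call with a gripper value outside its range is refused whole. The fingers move at their own pace and stop on an object; "grip_force" is the grip in N (left out, the last holds). Time passes only in rows, so rows that do not move let the fingers close. It gives the time, the measured TCP pose, the force, the opening and the grip force at its end, in the units of the state.
- r.get_obs(): the state, without advancing time (a new reading comes with each control period).
- r.grab_frame(name): name is "side" or "top"; returns a dict with "frame" (400x640x3 uint8, red, green, blue), "depth" (400x640 float32, m along the optical axis (not along the pixel's ray), 0 where there is no reading), "K" (3x3 intrinsics, pixels), "world_from_camera" (4x4, takes a point from camera to world coordinates). Camera axes: x right, y down, z forward; pixel columns grow to the right and rows downward; lengths in m; the calibration is good to about 2 mm. A picture is of the moment at which its call begins.
- r.hand_in(): hands the job in; it is judged then, once.
The state is a dict: "clock": time; "joints": joint angles; "qvel": joint speeds; "tau": joint torques, N m; "tcp_pos": TCP position; "orientation": TCP orientation; "contact_force": force on the tool from outside, world axes, zero at the start; "moment": the same for the moment, N m; "grip_width": finger opening in m; "gripper_force": force on a finger pad.
Only numpy, scipy, OpenCV 4.12 (cv2) and the standard library are available. Lean on these libraries where they do the work, as an engineer would, in place of code of your own. Each camera call takes 0.05 s, during which the arm holds its last target. There are 200 camera calls.

TASK

Latch the coin tray to the coin counter so it cannot shake loose: hook the brass draw-latch loop over the brass keeper on the tray, feeling gently for the slot behind the keeper's claw, draw it back snug under the claw and let go, then press the steel lever down until it lies fully flat and stays there, the tray drawn in. Feel your way with light forces, never forcing the loop onto the keeper or slamming the lever, leave the farthing, the jar lid and the cup weights where they are, and end clear of everything.

Things in the scene. Friction and masses are not known exactly. Their poses are not given: they have to be found in the camera images.
- counter: fixed coin counter: dark bed plate 130 x 560 mm, at its +y end a green iron machine with crank and brass hopper (220 mm high, begins 150 mm from the origin). Origin on the desk right under the latch lever's pivot. y axis = line of the latch: tray and keeper toward -y; z up. The latch works in the plane x = 0. An aluminium coin chute at x = 40 to 62 mm is 62 mm high by the keeper, 85 at the machine
- lever_pivot (a point): hinge axis of the steel latch lever (along the counter's x), 52 mm above the desk. Axes as the counter's. The pin on which the loop swings is carried by the lever, 22 mm from this axis and 0.14 rad below the handle's line, so a hooked loop passes over centre shortly before the lever is flat
- lever (a joint): lever angle (rad): 0 = flat, closed, handle pointing to the counter's +y, a firm stop; grows as the handle swings up (1.57 = upright) and over toward the keeper; stop at 2.1. Stiff hinge, it stays where left. A hooked loop is slack above about 1.2 to 1.6
- handle_end (a point): face to press, on the lever's end pad (32 wide, 18 long, 6 mm thick), 57 mm from the pivot along the handle and 3 mm above the handle's middle plane; the lever ends at 66 mm. y points outward along the handle, z out of the face. Closing a hooked latch takes up to about 12 N here, square to the handle; over centre it falls away and the lever drops to its stop
- loop_bar (a point): middle of the loop's cross bar (round brass, 6 mm thick, 44 mm long, along x), which goes into the keeper's slot. The loop is a brass wire frame, its bar 95 mm from its pin on the lever; stiff hinge: it begins aslant, raised above the keeper, stays where left, and if left slack it turns along with the lever, lifting the bar out. Axes: -y from the pin to the bar, z from the bar to the tab
- pull_tab (a point): centre of the grip of the red pull tab, 12 (x) x 14 (y) x 30 (z) mm, standing on the middle of the cross bar; 36 mm from the bar along the loop's z. Axes as loop_bar. Pinch it across x; held so, it can turn about x between the fingers. The bar can then be carried anywhere in the latch plane within its reach; the lever follows by itself
- keeper_mid (a point): mean place of the brass keeper's slot, on the tray, at the height of a hooked bar (50 mm); axes as the counter's. The keeper is screw-adjusted: the real slot lies up to 4 mm either way from here along y, differently each time. The slot runs along x, 9 mm wide (y); its floor lets the bar down to 1.5 mm below this point
- keeper_top (a point): a point 4.5 mm above keeper_mid, at the height of the claw's lip. The claw (24 mm wide, 8 mm thick in y) bounds the slot on the +y side; its top slopes from 7 mm above keeper_mid down to this lip, which overhangs the slot: a hooked bar is held under it. On the -y side two guard prongs rise 13 mm above keeper_mid, 16 mm apart for the tab's stem. All shift along y with the slot
- tray (a joint): slide of the nickel-plated tray (120 x 130 mm, top 46 mm above the desk) on its rails (m): about 0.014 = out, held off by rubber springs (4.5 N per mm); smaller = drawn in. Latched it comes to about -0.003 to 0.006, by the keeper's setting
- farthing: bystander: copper coin, 23 mm across, 4 mm thick, lying on the desk; origin under its centre
- jar_lid: bystander: round green glass jar lid, 80 mm across, 34 mm high with its knob; origin under its centre
- cup_weights: bystander: nest of brass cup weights, 50 mm across, 44 mm high; origin under its centre

How it is judged:
On the way, in this order (a step that is already met when the one before it is completed fails the run):
1. the loop's bar sits down in the keeper's slot, behind the claw, with the lever still raised (z of loop_bar in the frame of keeper_mid between -0.006 and 0.005 m and y of loop_bar in the frame of keeper_mid between -0.008 and 0.008 m and value of joint lever above 0.7 rad), for 0.2 s.
2. the lever is pressed flat over centre and the tray is drawn in (value of joint lever below 0.06 rad and value of joint tray below 0.008 m), for 0.2 s.
At the end, for the whole second after the job is handed in: The lever lies flat (within 0.06 rad of its stop), the loop's bar is down in the keeper's slot (less than 6 mm above keeper_mid and within 9 mm of it along the latch), the tray is drawn in (slide below 8 mm), and the farthing, jar lid and cup weights are within 20 mm of where they began (all of step 2 and z of loop_bar in the frame of keeper_mid below 0.006 m and y of loop_bar in the frame of keeper_mid between -0.009 and 0.009 m and distance of each of farthing, jar_lid, cup_weights from where it was at the start of the episode below 0.02 m); the robot touches nothing.
It fails at once if the loop is forced onto the keeper: more than 20 N between them while the fingers are on the loop (contact force between loop and keeper above 20 N and contact force between the fingers and loop above 0.5 N).
It fails at once if the lever is slammed: pressed with more than 25 N (contact force between the fingers and lever_c0 above 25 N or contact force between the fingers and lever_c1 above 25 N or contact force between the fingers and lever_c2 above 25 N).
It fails at once if a bystander is knocked about (moved more than 20 mm) (distance of any of farthing, jar_lid, cup_weights from where it was at the start of the episode above 0.02 m).
It also fails if it takes over 72 s, if anything falls off the work surface, if the arm or the gripper's body presses on something with over 40 N, if the wrist force passes 120 N, or if a joint passes its speed limit or range.

## Working session

There is one attempt and no reset: what is moved stays moved. The work goes in short steps, Python scripts to look and compute and a tool call to move; the robot and the scene stay as the last step left them, time stands still between calls to the robot, and variables do not carry over. Pictures are saved under pics/ and viewed, at most 10 in all, crops included, and the job is handed in when it is done.

Besides the shell and the picture viewer there is one more tool, called after "Emit:" as name(argument=value, ...), one argument or row to a line, values as JSON. arm_command: Moves the arm, as the interface text tells. Its arguments: {"type":"object","properties":{"rows":{"type":"array"},"grip_force":{"type":"number"}},"required":["rows"]}

```bash
mkdir -p pics && cat > h.py <<'E'
import numpy as np, cv2
from bench import r
from scipy.spatial.transform import Rotation as R
def grab(n):
    f=r.grab_frame(n); np.savez(f'{n}.npz',**f); return f
def pts(f):
    d=f['depth']; K=f['K']; v,u=np.mgrid[:d.shape[0],:d.shape[1]]
    p=np.stack([(u-K[0,2])/K[0,0]*d,(v-K[1,2])/K[1,1]*d,d],-1)
    T=f['world_from_camera']; return p@T[:3,:3].T+T[:3,3]
def save(f,n,crop=None,s=1):
    im=f['frame'][...,::-1]
    if crop: im=im[crop[1]:crop[3],crop[0]:crop[2]]
    cv2.imwrite(f'pics/{n}.png',cv2.resize(im,None,fx=s,fy=s,interpolation=cv2.INTER_CUBIC))
E
python3 - <<'E'
from h import *
for n in('top','side'):
    f=grab(n); save(f,n+'0'); print(n,f['K'].tolist(),f['world_from_camera'].round(3).tolist())
o=r.get_obs();print(o)
E
```

```text
top [[491.4306621524569, 0.0, 321.48073183599445], [0.0, 491.4306621524569, 205.30851945041903], [0.0, 0.0, 1.0]] [[-0.008, -0.996, 0.088, 0.525], [-0.999, 0.012, 0.049, -0.024], [-0.05, -0.088, -0.995, 0.855], [0.0, 0.0, 0.0, 1.0]]
side [[497.1165610939464, 0.0, 317.2991301865523], [0.0, 497.1165610939464, 194.159149911151], [0.0, 0.0, 1.0]] [[-0.886, -0.227, 0.404, 0.227], [-0.463, 0.463, -0.756, 0.663], [-0.016, -0.857, -0.515, 0.555], [0.0, 0.0, 0.0, 1.0]]
{'clock': 0.1, 'joints': array([ 1.00589286,  0.47772354,  0.02232833,  1.55634455, -0.01146378,
        1.10930526, -0.08311103]), 'qvel': array([ 4.71385622e-04, -3.02770336e-04, -4.25190201e-06, -2.53023896e-03,
       -1.02077860e-03,  1.28758792e-04, -1.32500840e-03]), 'tau': array([ 5.15152729e-03, -5.97749126e+01,  1.61358096e+00, -2.81952202e+01,
        1.27139868e-02,  5.03022806e-03, -5.87822774e-05]), 'tcp_pos': array([ 0.29750012, -0.60534472,  0.24942194]), 'orientation': array([-3.05846084e+00, -7.11025186e-01,  8.08625700e-04]), 'contact_force': array([-0.01510462, -0.48692548,  0.00351214]), 'moment': array([0.0188459 , 0.01514602, 0.00928592]), 'gripper_force': 0.0, 'grip_width': 0.08541792308417569}
```

View pics/top0.png

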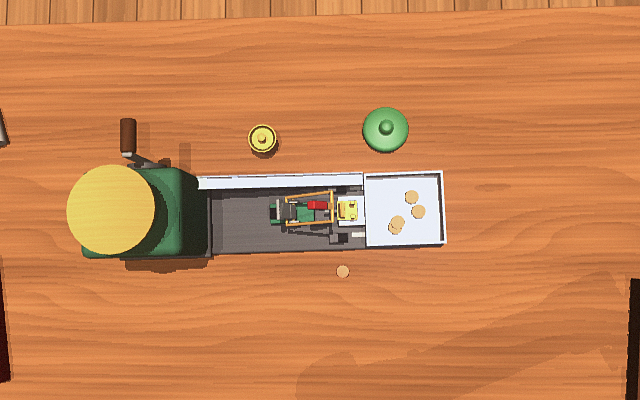

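View pics/side0.png

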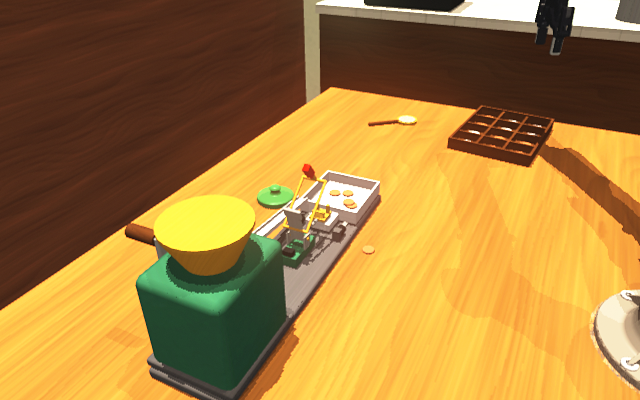

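The top view shows the counter along image columns 85–445, with the brass keeper at (348,210), loop bar at (332,208), red tab (317,205) and lever (285,212). The tray is toward image right (world −y) and the chute is above (+x). The side view confirms the loop is raised, with the tab at (308,171).

```bash
python3 - <<'E'
from h import *
D={n:dict(np.load(n+'.npz')) for n in('top','side')}
P={n:pts(D[n]) for n in D}
hs={n:cv2.cvtColor(D[n]['frame'],cv2.COLOR_RGB2HSV) for n in D}
def stat(n,m,l):
    p=P[n][m]; p=p[(p[:,2]<.3)]
    if len(p): print(l,n,len(p),'med',np.median(p,0).round(4),'min',np.percentile(p,3,axis=0).round(4),'max',np.percentile(p,97,axis=0).round(4))
for n in D:
    h=hs[n]; v,u=np.mgrid[:400,:640]
    red=((h[...,0]<5)|(h[...,0]>174))&(h[...,1]>170)&(h[...,2]>110)
    box=(u>260)&(u<370)&(v>170)&(v<250) if n=='top' else (u>270)&(u<345)&(v>160)&(v<265)
    stat(n,red&box,'red'); print(np.argwhere(red&box).mean(0) if (red&box).any() else 0)
    yel=(h[...,0]>18)&(h[...,0]<32)&(h[...,1]>150)&(h[...,2]>120)
    stat(n,yel&box,'brass')
    for c,m in (('z62-',0),): pass
# counter yaw: chute edges & tray in top
p=P['top']; f=D['top']['frame']
white=(f.min(-1)>170)&(p[...,2]<.12)&(p[...,2]>.03)
v,u=np.mgrid[:400,:640]
tr=(u>366)&(u<443)&(v>165)&(v<250)&(p[...,2]>.035)&(p[...,2]<.09)
stat('top',tr,'tray')
ct=cv2.minAreaRect(p[tr][:,:2].astype(np.float32)*1000); print('tray rect',ct)
ch=(u>205)&(u<362)&(v<195)&(v>165)&white
print('chute',cv2.minAreaRect(p[ch][:,:2].astype(np.float32)*1000),P['top'][ch][:,2].min(),P['top'][ch][:,2].max())
# machine bed
bed=(u>85)&(u<440)&(v>160)&(v<262)&(p[...,2]>.006)&(p[...,2]<.03)
print('bed',cv2.minAreaRect(p[bed][:,:2].astype(np.float32)*1000), np.median(p[bed][:,2]))
# height map around latch
np.set_printoptions(linewidth=250)
print('z map'); print((p[188:240:3,262:372:4,2]*1000).round().astype(int))
# line of crop
fr=D['top']; save(fr,'topc',(250,165,380,255),6); save(D['side'],'sidec',(260,155,390,265),6)
E
```

```text
red top 150 med [0.5872 0.0161 0.1649] min [0.5818 0.004  0.1508] max [0.5919 0.029  0.1714]
[204.54966887 316.65562914]
brass top 6 med [0.602  0.072  0.0739] min [0.5697 0.0068 0.0717] max [0.6061 0.0731 0.1225]
red side 41 med [0.5876 0.026  0.1663] min [0.5817 0.0136 0.1506] max [0.592  0.0312 0.171 ]
[168.80487805 306.48780488]
brass side 1752 med [ 7.167e-01 -1.935e-01 -2.000e-04] min [ 0.5642 -0.2997 -0.0025] max [0.8145 0.0603 0.1239]
tray top 608 med [ 0.6187 -0.1299  0.0446] min [ 0.5301 -0.1827  0.0367] max [ 0.6507 -0.059   0.0475]
tray rect ((591.2095947265625, -121.30795288085938), (124.53459167480469, 123.4190673828125), 89.450927734375)
chute ((636.3948364257812, 75.9040298461914), (21.175935745239258, 253.2112579345703), 1.544429898262024) 0.04539527964080847 0.0814239208497104
bed ((577.944091796875, 92.34298706054688), (122.36709594726562, 550.5501098632812), 2.2825260162353516) 0.016731199984174605
z map
[[ 16  17  16  14  17  16  16  17  13  13  16  15  17  13  11  13  13  39  38  32  32  17  19  19  19  17  46  23]
 [ 14  15  17  14  15  16  16  13  17  17  16  
[... 1208 characters left out ...]
  43  23]
 [ 16  15  17  17  17  14  74  80  84  92  95 102 106 108  15  16  16  12  14  17  36  33  34  37  34  35  44  25]
 [ 14  13  18 855  14  13  17  16  17  13  13  16  13  16  16  17  16  15  15 855  15  14  13  18  13  16  47  24]
 [ 18  17  18  16  16  15  15  14  15  16  15  15  15  16  14  13  16  15  16  15  15  14  16  17  14  16  44  24]
 [ 12  15  16  15  16  15  16  13  15  15  15  16  15  17  14  16  16  15  17  13  26  30  15  21  18  20  46  25]
 [ 14  15  14  15  13  14  16  16  14  15  15  13  17  15  15  16  14  35  38  33  34  33  15  18  19  19  45  24]
 [ 15  15  13  13  14  18  14  15  16  15  15  14  15  18  14  15  16  33  34  31  32  34  13  17  14  15  44  22]]
```

View pics/topc.png

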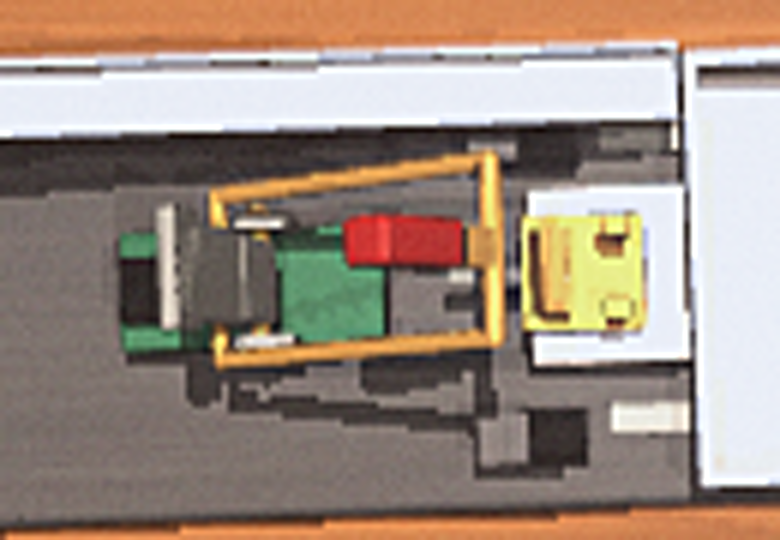

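View pics/sidec.png

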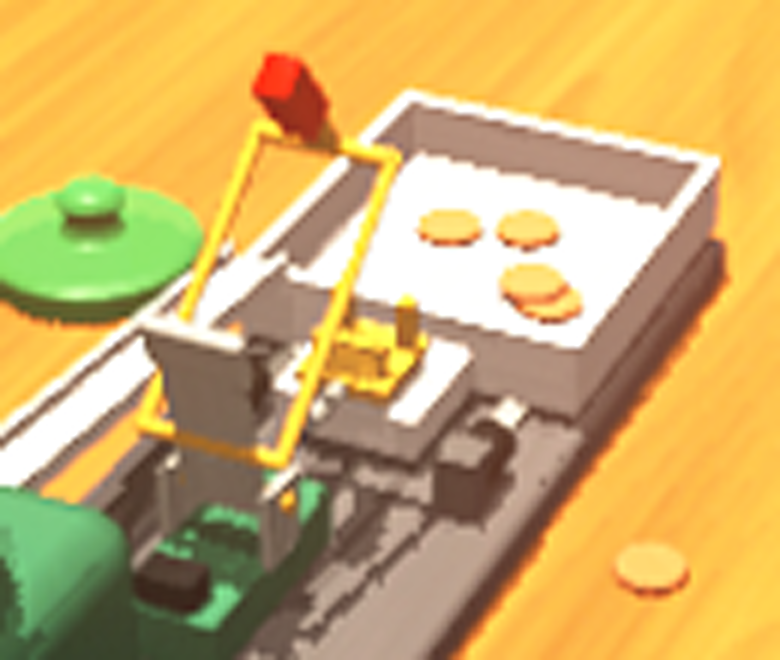

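The crops show the bar at about crop x 490, i.e. (332, 190–222). The keeper spans u 337–357: claw at 338–345, slot dark at about 345, prongs at 350–355. The lever is near upright.

```bash
python3 - <<'E'
from h import *
np.set_printoptions(linewidth=250,suppress=True)
f=dict(np.load('top.npz')); p=pts(f); im=f['frame'].astype(int); v,u=np.mgrid[:400,:640]
K,T=f['K'],f['world_from_camera']
def ray(uu,vv,z):
    d=T[:3,:3]@np.array([(uu-K[0,2])/K[0,0],(vv-K[1,2])/K[1,1],1]); s=(z-T[2,3])/d[2]; return T[:3,3]+s*d
# bed front edge: last dark row per column
us=np.arange(225,355,5); e=[]
for c in us:
    col=p[235:262,c,2]; k=np.where(col>.009)[0]; e.append(ray(c,235+k.max()+.5,.016)[:2])
e=np.array(e); a=np.polyfit(e[:,1],e[:,0],1); print('bed edge slope deg',np.degrees(np.arctan(a[0])),'x at y0',a[1], 'resid',np.std(e[:,0]-np.polyval(a,e[:,1])))
# tray left wall/edges
bar=(u>326)&(u<338)&(v>185)&(v<226)&(p[...,2]>.124)&(p[...,2]<.14)
b=p[bar]; print('bar',len(b),np.median(b,0),b.min(0),b.max(0)); print(np.polyfit(b[:,0],b[:,1],1))
lev=(u>276)&(u<292)&(v>200)&(v<222)&(p[...,2]>.06)&(p[...,2]<.13); l=p[lev]
print('lever',l.min(0),l.max(0), np.median(l,0)); 
m=(l[:,2]<.112); q=np.polyfit(l[m,2],l[m,1],1); print('lever y(z)',q,'angle',np.arctan2(1,q[0]))
arm=(u>290)&(u<328)&(p[...,2]>.075)&(p[...,2]<.135)&(v>185)&(v<228)&~((v>198)&(v<212))
q2=np.polyfit(p[arm][:,1],p[arm][:,2],1); print('loop z(y)',q2,np.degrees(np.arctan(q2[0])))
k=(u>334)&(u<360)&(v>196)&(v<224)&(p[...,2]>.052)&(p[...,2]<.068); kk=p[k]; print('keeper hi',kk.min(0),kk.max(0),np.median(kk,0))
for vv in range(199,222,2):
    print(vv,(p[vv,334:360,2]*1000).round().astype(int),)
print('y',(p[209,334:360,1]*1000).round(0).astype(int))
print('gray'); 
for vv in range(199,222,3): print(im[vv,334:360].sum(1)//3)
E
```

```text
bed edge slope deg -1.5421508156100558 x at y0 0.5223589520347999 resid 0.0004688505763768065
bar 159 [ 0.58689048 -0.00281187  0.1318782 ] [ 0.56270429 -0.00692114  0.1247831 ] [0.61175161 0.00371509 0.13973109]
[ 0.00156235 -0.00361218]
lever [0.56923684 0.06347207 0.06001266] [0.60268524 0.08028053 0.11737912] [0.58395588 0.07197793 0.09627157]
lever y(z) [0.23787594 0.04908707] angle 1.3372606874058497
loop z(y) [-0.77912906  0.12941062] -37.92319249179113
keeper hi [ 0.57416103 -0.03802296  0.05218902] [ 0.60136424 -0.01333011  0.06359888] [ 0.58899991 -0.02000188  0.05540049]
199 [ 16  15  15  15  36  37  35  34  35  35  37  34  35  34 855  38  36  34  35  38  36  36  35  33  36  34]
201 [17 16 18 43 47 42 45 46 46 43 45 46 45 46 45 46 61 63 60 62 62 41 44 34 35 35]
203 [16 12 16 45 44 50 55 56 53 52 53 46 45 46 46 43 62 60 61 62 61 44 47 35 35 36]
205 [15 14 19 44 47 54 56 56 55 53 56 44 45 45 45 42 43 43 45 43 45 44 44 35 35 36]
207 [18 11 13 47 46 52 56 57 55 53 55 47 45 44 44 42 45 45 45 44 46 44 45 37 35 33]
209 [43 44 43 47 47 53 54 55 56 54 54 44 44 43 44 46 45 46 46 46 
[... 835 characters left out ...]
196 200 203 202 202 203 158 204 210 209 161 201 194 240 243 240]
[111 121  44 224  67  64 188 175 186 182 179 196 204 209 214 108 100  90  81  69 216 202 194 197 246 240]
[ 69 102  31 219  89  62 180 172 186 182 142 193 203 202 206 206 211 211 214 212 206 205 208 142 248 242]
[114 162 146 213  88  66 135 177 186 182 198 194 204 202 201 204 200 201 202 206 201 204 205 157 247 242]
[ 39  39  37 221 151  60 115 176 185 178 182 195 204 203 197 200 195 172 171 176 179 204 204 184 243 243]
[ 95 119 115 160 168 114  50  70  58  58  71 201 203 203 204 208 175 188 204 197 208 155 194 196 243 240]
[108 129 120  46  50 133 143 134 112 118 107 104 150 144 145 159 117 123 127 158 186 176 176 244 241 241]
```

Emit:
arm_command(
  rows=[
    {"fingers":-0.05,"az":-6.53},
    {"az":-6.53},
    {"az":-6.53},
    {"az":-6.53},
    {"az":-6.53},
    {"az":-6.53},
    {"az":-6.53},
    {"az":-6.53},
    {"az":-6.53},
    {"az":-6.53},
  ],
  grip_force=20,
)

```text
validation failed for argument at $.ro...
```

Emit:
arm_command(
  rows=[
    {"x":0.0308,"y":0.0153},
    {"x":0.0308,"y":0.0153},
    {"x":0.0308,"y":0.0153},
    {"x":0.0308,"y":0.0153},
    {"x":0.0308,"y":0.0153},
    {"x":0.0308,"y":0.0153},
    {"x":0.0308,"y":0.0153},
    {"x":0.0308,"y":0.0153},
    {"x":0.0308,"y":0.0153},
    {"x":0.0308,"y":0.0153},
  ],
)

```text
validation failed for argument at $.ro...
```

Emit:
arm_command(
  rows=[
    {"x":0.0308,"y":0.0153},
    {"x":0.0308,"y":0.0153},
    {"x":0.0308,"y":0.0153},
    {"x":0.0308,"y":0.0153},
    {"x":0.0308,"y":0.0153},
    {"x":0.0308,"y":0.0153},
    {"x":0.0308,"y":0.0153},
    {"x":0.0308,"y":0.0153},
    {"x":0.0308,"y":0.0153},
    {"x":0.0308,"y":0.0153},
  ],
)

```text
validation failed for argument at $.ro...
```

Emit:
arm_command(
  rows=[
    {"fingers":-0.05,"x":0,"y":0,"z":0,"ax":0,"ay":0,"az":-6.53},
    {"fingers":-0.05,"x":0,"y":0,"z":0,"ax":0,"ay":0,"az":-6.53},
    {"fingers":-0.05,"x":0,"y":0,"z":0,"ax":0,"ay":0,"az":-6.53},
    {"fingers":-0.05,"x":0,"y":0,"z":0,"ax":0,"ay":0,"az":-6.53},
    {"fingers":-0.05,"x":0,"y":0,"z":0,"ax":0,"ay":0,"az":-6.53},
    {"fingers":-0.05,"x":0,"y":0,"z":0,"ax":0,"ay":0,"az":-6.53},
    {"fingers":-0.05,"x":0,"y":0,"z":0,"ax":0,"ay":0,"az":-6.53},
    {"fingers":-0.05,"x":0,"y":0,"z":0,"ax":0,"ay":0,"az":-6.53},
    {"fingers":-0.05,"x":0,"y":0,"z":0,"ax":0,"ay":0,"az":-6.53},
    {"fingers":-0.05,"x":0,"y":0,"z":0,"ax":0,"ay":0,"az":-6.53},
  ],
  grip_force=20,
)

```text
clock: 0.93
tcp_pos: [0.2975, -0.6055, 0.2497]
orientation: [-2.186, -2.255, -0.0]
contact_force: [-0.2, 0.7, 0.2]
grip_width: 0.0403
gripper_force: 0.0
```

Emit:
arm_command(
  rows=[
    {"fingers":-0.05,"x":0.0308,"y":0.0153,"z":0,"ax":0,"ay":0,"az":0},
    {"fingers":-0.05,"x":0.0308,"y":0.0153,"z":0,"ax":0,"ay":0,"az":0},
    {"fingers":-0.05,"x":0.0308,"y":0.0153,"z":0,"ax":0,"ay":0,"az":0},
    {"fingers":-0.05,"x":0.0308,"y":0.0153,"z":0,"ax":0,"ay":0,"az":0},
    {"fingers":-0.05,"x":0.0308,"y":0.0153,"z":0,"ax":0,"ay":0,"az":0},
    {"fingers":-0.05,"x":0.0308,"y":0.0153,"z":0,"ax":0,"ay":0,"az":0},
    {"fingers":-0.05,"x":0.0308,"y":0.0153,"z":0,"ax":0,"ay":0,"az":0},
    {"fingers":-0.05,"x":0.0308,"y":0.0153,"z":0,"ax":0,"ay":0,"az":0},
    {"fingers":-0.05,"x":0.0308,"y":0.0153,"z":0,"ax":0,"ay":0,"az":0},
    {"fingers":-0.05,"x":0.0308,"y":0.0153,"z":0,"ax":0,"ay":0,"az":0},
  ],
)

```text
clock: 1.77
tcp_pos: [0.4429, -0.2923, 0.2501]
orientation: [-2.193, -2.249, 0.0]
contact_force: [-0.2, -0.8, -0.2]
grip_width: 0.0405
gripper_force: 0.0
```

Emit:
arm_command(
  rows=[
    {"fingers":-0.05,"x":0.0308,"y":0.0153,"z":0,"ax":0,"ay":0,"az":0},
    {"fingers":-0.05,"x":0.0308,"y":0.0153,"z":0,"ax":0,"ay":0,"az":0},
    {"fingers":-0.05,"x":0.0308,"y":0.0153,"z":0,"ax":0,"ay":0,"az":0},
    {"fingers":-0.05,"x":0.0308,"y":0.0153,"z":0,"ax":0,"ay":0,"az":0},
    {"fingers":-0.05,"x":0.0308,"y":0.0153,"z":0,"ax":0,"ay":0,"az":0},
    {"fingers":-0.05,"x":0.0308,"y":0.0153,"z":0,"ax":0,"ay":0,"az":0},
    {"fingers":-0.05,"x":0.0308,"y":0.0153,"z":0,"ax":0,"ay":0,"az":0},
    {"fingers":-0.05,"x":0.0308,"y":0.0153,"z":0,"ax":0,"ay":0,"az":0},
    {"fingers":-0.05,"x":0.0308,"y":0.0153,"z":0,"ax":0,"ay":0,"az":0},
    {"fingers":-0.05,"x":0,"y":0,"z":0,"ax":0,"ay":0,"az":0},
  ],
)

```text
clock: 2.6
tcp_pos: [0.575, -0.0048, 0.2505]
orientation: [-2.18, -2.259, -0.007]
contact_force: [0.2, 2.0, 0.1]
grip_width: 0.0408
gripper_force: 0.0
```

Emit:
arm_command(
  rows=[
    {"fingers":-0.05,"x":0.0116,"y":0.0063,"z":0,"ax":0,"ay":0,"az":0},
    {"fingers":-0.05,"x":0.0116,"y":0.0063,"z":0,"ax":0,"ay":0,"az":0},
    {"fingers":-0.05,"x":0,"y":0,"z":0,"ax":0,"ay":0,"az":0},
    {"fingers":-0.05,"x":0,"y":0,"z":0.01,"ax":0,"ay":0,"az":0},
    {"fingers":-0.05,"x":0,"y":0,"z":0.015,"ax":0,"ay":0,"az":0},
    {"fingers":-0.05,"x":0,"y":0,"z":0.015,"ax":0,"ay":0,"az":0},
    {"fingers":-0.05,"x":0,"y":0,"z":0.015,"ax":0,"ay":0,"az":0},
    {"fingers":-0.05,"x":0,"y":0,"z":0.015,"ax":0,"ay":0,"az":0},
    {"fingers":-0.05,"x":0,"y":0,"z":0.01,"ax":0,"ay":0,"az":0},
    {"fingers":-0.05,"x":0,"y":0,"z":0,"ax":0,"ay":0,"az":0},
  ],
)

```text
clock: 3.43
tcp_pos: [0.5834, 0.0087, 0.1675]
orientation: [-2.192, -2.246, 0.006]
contact_force: [0.2, 0.5, 0.0]
grip_width: 0.0406
gripper_force: 0.0
```

```bash
python3 - <<'E'
from h import *
f=grab('side'); save(f,'side1',(250,100,380,215),6)
f=grab('top'); o=r.get_obs(); print(o['tcp_pos'],o['contact_force'])
E
```

```text
[0.58509503 0.00951541 0.17010321] [0.22695107 0.58392873 0.44374063]
```

View pics/side1.png

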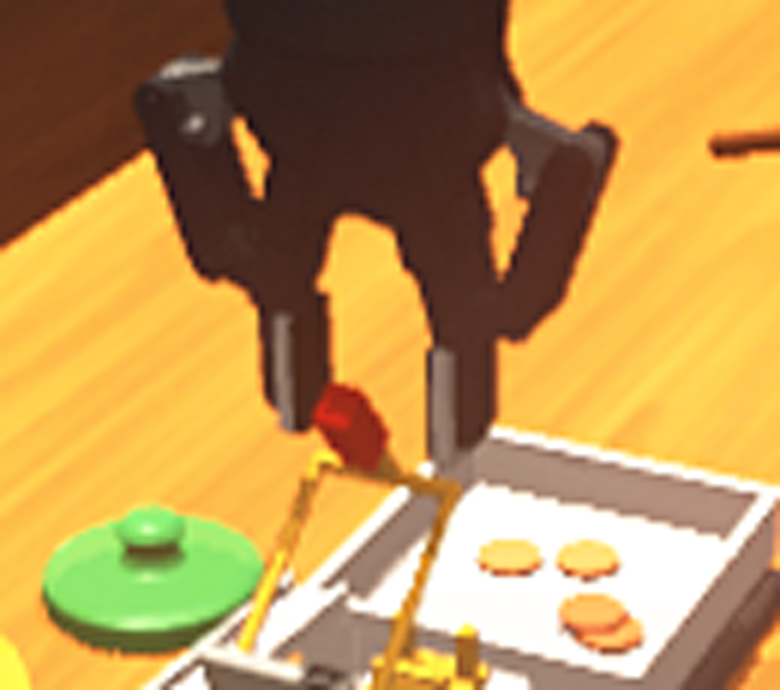

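The gripper straddles the red tab (crop (350,425)), which lies slightly below the fingertips and toward +y. I correct by about 9 mm in y and 10 mm down, then close.

Emit:
arm_command(
  rows=[
    {"fingers":-0.05,"x":0.0045,"y":0.001,"z":0,"ax":0,"ay":0,"az":0},
    {"fingers":-0.05,"x":0.0045,"y":0.001,"z":0.005,"ax":0,"ay":0,"az":0},
    {"fingers":-0.05,"x":0,"y":0,"z":0.005,"ax":0,"ay":0,"az":0},
    {"fingers":-0.05,"x":0,"y":0,"z":0,"ax":0,"ay":0,"az":0},
    {"fingers":-0.05,"x":0,"y":0,"z":0,"ax":0,"ay":0,"az":0},
    {"fingers":-0.05,"x":0,"y":0,"z":0,"ax":0,"ay":0,"az":0},
  ],
)

```text
clock: 4.03
tcp_pos: [0.5871, 0.0192, 0.1603]
orientation: [2.193, 2.25, -0.0]
contact_force: [0.1, 0.5, -0.7]
grip_width: 0.0407
gripper_force: 0.0
```

Emit:
arm_command(
  rows=[
    {"fingers":-0.4,"x":0,"y":0,"z":0,"ax":0,"ay":0,"az":0},
    {"fingers":-0.7,"x":0,"y":0,"z":0,"ax":0,"ay":0,"az":0},
    {"fingers":-1,"x":0,"y":0,"z":0,"ax":0,"ay":0,"az":0},
    {"fingers":-1,"x":0,"y":0,"z":0,"ax":0,"ay":0,"az":0},
    {"fingers":-1,"x":0,"y":0,"z":0,"ax":0,"ay":0,"az":0},
    {"fingers":-1,"x":0,"y":0,"z":0,"ax":0,"ay":0,"az":0},
  ],
  grip_force=30,
)

```text
clock: 4.53
tcp_pos: [0.5876, 0.0192, 0.1606]
orientation: [2.192, 2.249, 0.001]
contact_force: [2.0, -0.1, 0.2]
grip_width: 0.0116
gripper_force: 33.1
```

```bash
cat > kin.py <<'E'
import numpy as np
PV=np.array([.0645,.052]); L=.095; RP=.022
def pin_from(p,d):   # upper-branch pin at distance d from p, on lever circle
    v=PV-p; D=np.hypot(*v); a=(d*d-RP*RP+D*D)/(2*D); 
    if D>d+RP: return None
    h=np.sqrt(max(d*d-a*a,0)); e=v/D; n=np.array([-e[1],e[0]]); c=[p+a*e+h*n,p+a*e-h*n]; return max(c,key=lambda q:q[1])
rot=lambda v,a:np.array([v[0]*np.cos(a)-v[1]*np.sin(a),v[0]*np.sin(a)+v[1]*np.cos(a)])
def th(pin): return np.arctan2(pin[1]-PV[1],pin[0]-PV[0])+.14
# grasp calibrated at start: bar, tcp with lever 1.337
pin0=PV+RP*np.array([np.cos(1.197),np.sin(1.197)]); tcp0=np.array([.0192,.1605])
G=np.hypot(*(tcp0-pin0)); bar0=np.array([-.003,.129])
DA=np.arctan2(*(tcp0-pin0)[::-1])-np.arctan2(*(bar0-pin0)[::-1])
def tcp(bar):
    bar=np.array(bar); p=pin_from(bar,L); u=bar-p; a=np.arctan2(u[1],u[0])+DA
    return p+G*np.array([np.cos(a),np.sin(a)]), th(p)
def bar(t):
    t=np.array(t); p=pin_from(t,G); u=t-p; a=np.arctan2(u[1],u[0])-DA
    return p+L*np.array([np.cos(a),np.sin(a)]), th(p)
E
python3 - <<'E'
from kin import *
print(G,np.degrees(DA),bar(tcp0))
for b in [(-.003,.129),(-.015,.11),(-.027,.09),(-.027,.075),(-.027,.066),(-.027,.06),(-.027,.055),(-.027,.0485),(-.024,.0485),(-.03,.0485)]:
    t,a=tcp(b); print(b,t.round(4),a.round(3))
E
```

```text
0.10291655136663169 -21.980800748254154 (array([-0.00352986,  0.12939648]), np.float64(1.3369999999999984))
(-0.003, 0.129) [0.0197 0.1601] 1.306
(-0.015, 0.11) [-0.0002  0.1456] 1.348
(-0.027, 0.09) [-0.0209  0.128 ] 1.614
(-0.027, 0.075) [-0.0269  0.1135] 1.551
(-0.027, 0.066) [-0.0306  0.1044] 1.566
(-0.027, 0.06) [-0.0331  0.098 ] 1.598
(-0.027, 0.055) [-0.0351  0.0927] 1.638
(-0.027, 0.0485) [-0.0378  0.0855] 1.71
(-0.024, 0.0485) [-0.0347  0.0855] 1.571
(-0.03, 0.0485) [-0.0407  0.0855] 1.844
```

Emit:
arm_command(
  rows=[
    {"fingers":-1,"x":-0.005,"y":0,"z":0.0037,"ax":0,"ay":0,"az":0},
    {"fingers":-1,"x":-0.005,"y":0,"z":0.0037,"ax":0,"ay":0,"az":0},
    {"fingers":-1,"x":-0.005,"y":0,"z":0.0037,"ax":0,"ay":0,"az":0},
    {"fingers":-1,"x":-0.005,"y":0,"z":0.0037,"ax":0,"ay":0,"az":0},
    {"fingers":-1,"x":-0.005,"y":0,"z":0.0044,"ax":0,"ay":0,"az":0},
    {"fingers":-1,"x":-0.005,"y":0,"z":0.0044,"ax":0,"ay":0,"az":0},
    {"fingers":-1,"x":-0.005,"y":0,"z":0.0044,"ax":0,"ay":0,"az":0},
    {"fingers":-1,"x":-0.005,"y":0,"z":0.0044,"ax":0,"ay":0,"az":0},
    {"fingers":-1,"x":0,"y":0,"z":0,"ax":0,"ay":0,"az":0},
    {"fingers":-1,"x":0,"y":0,"z":0,"ax":0,"ay":0,"az":0},
  ],
)

```text
clock: 5.37
tcp_pos: [0.5885, -0.0216, 0.1272]
orientation: [2.193, 2.249, 0.001]
contact_force: [4.6, 1.6, -0.2]
grip_width: 0.0112
gripper_force: 34.5
```

```bash
python3 - <<'E'
from h import *
from kin import bar
f=grab('side'); save(f,'side2',(250,130,380,245),6)
o=r.get_obs(); t=o['tcp_pos']; print(t,o['contact_force'],o['grip_width'],bar(t[1:]))
E
```

```text
[ 0.58853382 -0.02150297  0.12736855] [ 4.71378364  1.77832459 -2.06868808] 0.011352446866324641 (array([-0.02730569,  0.08928437]), np.float64(1.6223781526971144))
```

View pics/side2.png

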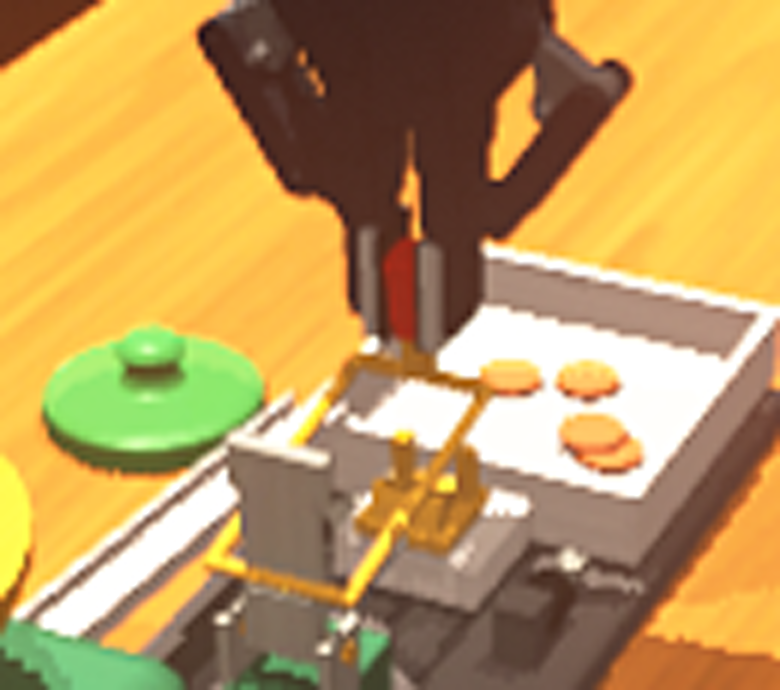

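The tab is held between the pads, and the bar (centre at crop (415,373), about full-frame (319,192)) is above and behind the keeper. I check the bar against the model by casting the ray.

```bash
python3 - <<'E'
from h import *
f=dict(np.load('side.npz')); K,T=f['K'],f['world_from_camera']
def rx(u,v,x):
    d=T[:3,:3]@np.array([(u-K[0,2])/K[0,0],(v-K[1,2])/K[1,1],1]); s=(x-T[0,3])/d[0]; return (T[:3,3]+s*d).round(4)
# bar ends (crop 350,360),(488,388); prong tops crop (403,437),(468,450)
for n,u,v,x in (('bar+x',350,362,.609),('bar-x',488,388,.567),('prong+x',403,437,.599),('prong-x',470,450,.578)): print(n,rx(250+u/6,130+v/6,x))
E
```

```text
bar+x [ 0.609  -0.0173  0.0948]
bar-x [ 0.567  -0.0269  0.0916]
prong+x [ 0.599  -0.0318  0.0626]
prong-x [ 0.578  -0.0365  0.061 ]
```

Emit:
arm_command(
  rows=[
    {"fingers":-1,"x":-0.002,"y":0.001,"z":0.0045,"ax":0,"ay":0,"az":0},
    {"fingers":-1,"x":-0.002,"y":0,"z":0.0045,"ax":0,"ay":0,"az":0},
    {"fingers":-1,"x":-0.002,"y":0,"z":0.0045,"ax":0,"ay":0,"az":0},
    {"fingers":-1,"x":-0.0015,"y":0,"z":0.0045,"ax":0,"ay":0,"az":0},
    {"fingers":-1,"x":0,"y":0,"z":0,"ax":0,"ay":0,"az":0},
    {"fingers":-1,"x":0,"y":0,"z":0,"ax":0,"ay":0,"az":0},
  ],
)

```text
clock: 5.92
tcp_pos: [0.589, -0.0295, 0.1092]
orientation: [2.193, 2.249, -0.002]
contact_force: [2.3, -2.9, 0.3]
grip_width: 0.0118
gripper_force: 35.4
```

```bash
python3 - <<'E'
from h import *
from kin import bar
o=r.get_obs(); t=o['tcp_pos']; print(t,o['contact_force'],bar(t[1:]))
for n in('top','side'):
    f=grab(n); p=pts(f); h=cv2.cvtColor(f['frame'],cv2.COLOR_RGB2HSV)
    br=(h[...,0]>12)&(h[...,0]<34)&(h[...,1]>100)
    for l,a,b in(('end+x',.600,.614),('end-x',.560,.576)):
        q=p[br&(p[...,0]>a)&(p[...,0]<b)&(p[...,2]>.062)&(p[...,2]<.09)&(p[...,1]<0.02)&(p[...,1]>-.06)]
        if len(q): print(n,l,len(q)); print(q[np.argsort(q[:,1])][:14].round(4).tolist())
    k=br&(p[...,2]>.058)&(p[...,2]<.066)&(p[...,0]>.575)&(p[...,0]<.605)&(p[...,1]<-.015)&(p[...,1]>-.05)
    print(n,'prong',k.sum(),p[k].round(4).tolist()[:14])
save(f,'side3',(280,160,345,218),12)
E
```

```text
[ 0.58900638 -0.02950912  0.10923533] [ 2.26275577 -2.87231678  0.32668206] (array([-0.02781949,  0.0707487 ]), np.float64(1.5909584255215194))
top prong 0 []
side end+x 42
[[0.6011, -0.0351, 0.062], [0.6025, -0.0298, 0.0623], [0.6044, -0.0298, 0.075], [0.6017, -0.0286, 0.0742], [0.6057, -0.0284, 0.0754], [0.6113, -0.0271, 0.0746], [0.6028, -0.0268, 0.0727], [0.609, -0.0266, 0.0755], [0.6004, -0.0262, 0.0737], [0.6022, -0.0258, 0.0756], [0.6062, -0.0255, 0.0769], [0.6039, -0.0249, 0.0756], [0.6038, -0.0248, 0.0735], [0.6058, -0.0246, 0.0753]]
side end-x 56
[[0.5711, -0.0296, 0.0754], [0.5725, -0.0284, 0.0758], [0.5744, -0.028, 0.0755], [0.5744, -0.0279, 0.0734], [0.5682, -0.0279, 0.0751], [0.5678, -0.0271, 0.0734], [0.5698, -0.0269, 0.0752], [0.5759, -0.0269, 0.0757], [0.5717, -0.0266, 0.0748], [0.5654, -0.0264, 0.0745], [0.5754, -0.0259, 0.072], [0.5711, -0.0256, 0.0734], [0.5724, -0.024, 0.0739], [0.5681, -0.0235, 0.0754]]
side prong 18 [[0.6031, -0.0349, 0.0616], [0.6011, -0.0351, 0.062], [0.5983, -0.034, 0.0634], [0.6025, -0.0298, 0.0623], [0.6015, -0.0318, 0.0616], [0.6, -0.0331, 0.0612], [0.5979, -0.0331, 0.0617], [0.6028, -0.0302, 0.0599], [0.6009, -0.0307, 0.0601], [0.5991, -0.0312, 0.0603], [0.5977, -0.0327, 0.0599], [0.581, -0.037, 0.0621], [0.5792, -0.0375, 0.0623], [0.6023, -0.0292, 0.0584]]
```

View pics/side3.png

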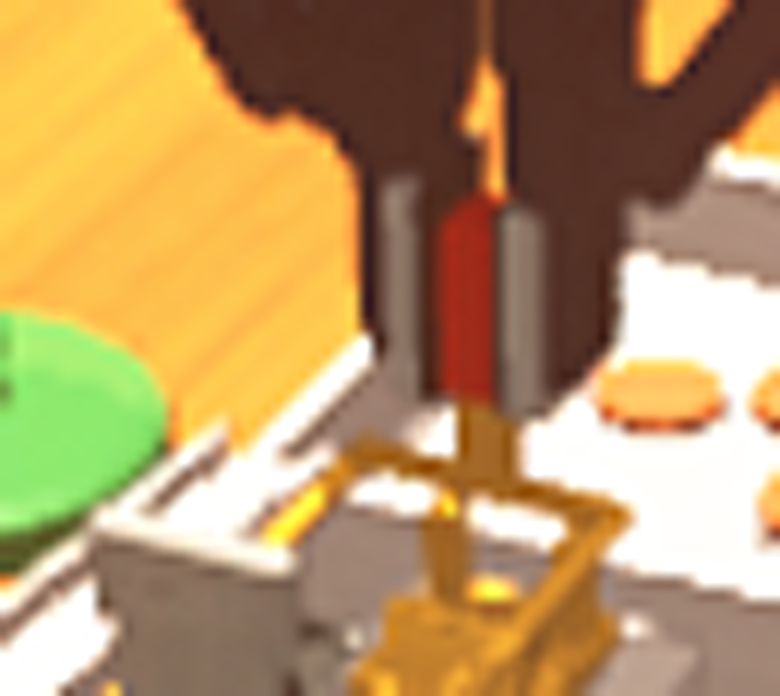

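The bar is above the slot, with the stem lined up between the prongs and depth agreeing with the model to about 2 mm. I descend gently.

Emit:
arm_command(
  rows=[
    {"fingers":-1,"x":-0.0005,"y":0,"z":0.0015,"ax":0,"ay":0,"az":0},
    {"fingers":-1,"x":-0.0005,"y":0,"z":0.0015,"ax":0,"ay":0,"az":0},
    {"fingers":-1,"x":-0.0005,"y":0,"z":0.0015,"ax":0,"ay":0,"az":0},
    {"fingers":-1,"x":-0.0005,"y":0,"z":0.0015,"ax":0,"ay":0,"az":0},
    {"fingers":-1,"x":-0.0005,"y":0,"z":0.0015,"ax":0,"ay":0,"az":0},
    {"fingers":-1,"x":0,"y":0,"z":0,"ax":0,"ay":0,"az":0},
  ],
)

```text
clock: 6.52
tcp_pos: [0.5892, -0.0303, 0.1022]
orientation: [-2.192, -2.25, -0.0]
contact_force: [1.4, -1.1, 4.9]
grip_width: 0.0112
gripper_force: 36.1
```

Emit:
arm_command(
  rows=[
    {"fingers":-1,"x":-0.0004,"y":0,"z":0.001,"ax":0,"ay":0,"az":0},
    {"fingers":-1,"x":-0.0004,"y":0,"z":0.001,"ax":0,"ay":0,"az":0},
    {"fingers":-1,"x":0,"y":0,"z":0,"ax":0,"ay":0,"az":0},
  ],
)

```text
clock: 6.77
tcp_pos: [0.5892, -0.0309, 0.1002]
orientation: [-2.192, -2.25, -0.001]
contact_force: [0.6, 0.5, 3.9]
grip_width: 0.0112
gripper_force: 36.0
```

Emit:
arm_command(
  rows=[
    {"fingers":-1,"x":-0.001,"y":0,"z":0.001,"ax":0,"ay":0,"az":0},
    {"fingers":-1,"x":-0.001,"y":0,"z":0.001,"ax":0,"ay":0,"az":0},
    {"fingers":-1,"x":0,"y":0,"z":0,"ax":0,"ay":0,"az":0},
  ],
)

```text
clock: 7.02
tcp_pos: [0.5893, -0.0323, 0.0981]
orientation: [-2.191, -2.25, -0.001]
contact_force: [0.1, 4.9, 2.3]
grip_width: 0.0114
gripper_force: 35.9
```

Emit:
arm_command(
  rows=[
    {"fingers":-1,"x":-0.0005,"y":0,"z":0.001,"ax":0,"ay":0,"az":0},
    {"fingers":-1,"x":-0.0005,"y":0,"z":0.001,"ax":0,"ay":0,"az":0},
    {"fingers":-1,"x":0,"y":0,"z":0,"ax":0,"ay":0,"az":0},
  ],
)

```text
clock: 7.27
tcp_pos: [0.5894, -0.034, 0.0961]
orientation: [-2.192, -2.25, -0.0]
contact_force: [-0.0, 4.1, 2.1]
grip_width: 0.0115
gripper_force: 35.9
```

Emit:
arm_command(
  rows=[
    {"fingers":-1,"x":-0.0004,"y":0,"z":0.001,"ax":0,"ay":0,"az":0},
    {"fingers":-1,"x":-0.0004,"y":0,"z":0.001,"ax":0,"ay":0,"az":0},
    {"fingers":-1,"x":0,"y":0,"z":0,"ax":0,"ay":0,"az":0},
  ],
)

```text
clock: 7.52
tcp_pos: [0.5894, -0.0356, 0.0942]
orientation: [-2.193, -2.25, 0.0]
contact_force: [1.1, 4.0, 0.6]
grip_width: 0.0114
gripper_force: 35.8
```

Emit:
arm_command(
  rows=[
    {"fingers":-1,"x":-0.0004,"y":0,"z":0.001,"ax":0,"ay":0,"az":0},
    {"fingers":-1,"x":-0.0004,"y":0,"z":0.001,"ax":0,"ay":0,"az":0},
    {"fingers":-1,"x":0,"y":0,"z":0,"ax":0,"ay":0,"az":0},
  ],
)

```text
clock: 7.77
tcp_pos: [0.5894, -0.0364, 0.0923]
orientation: [2.193, 2.249, -0.0]
contact_force: [0.1, 3.5, 2.4]
grip_width: 0.0116
gripper_force: 36.0
```

Emit:
arm_command(
  rows=[
    {"fingers":-1,"x":0,"y":0,"z":0.001,"ax":0,"ay":0,"az":0},
    {"fingers":-1,"x":0,"y":0,"z":0.001,"ax":0,"ay":0,"az":0},
    {"fingers":-1,"x":0,"y":0,"z":0,"ax":0,"ay":0,"az":0},
  ],
)

```text
clock: 8.02
tcp_pos: [0.5895, -0.0371, 0.0903]
orientation: [2.193, 2.249, -0.001]
contact_force: [-0.2, 0.5, 2.8]
grip_width: 0.0116
gripper_force: 36.1
```

Emit:
arm_command(
  rows=[
    {"fingers":-1,"x":-0.0004,"y":0,"z":0.001,"ax":0,"ay":0,"az":0},
    {"fingers":-1,"x":-0.0004,"y":0,"z":0.001,"ax":0,"ay":0,"az":0},
    {"fingers":-1,"x":0,"y":0,"z":0,"ax":0,"ay":0,"az":0},
  ],
)

```text
clock: 8.27
tcp_pos: [0.5895, -0.0376, 0.0882]
orientation: [2.193, 2.249, -0.001]
contact_force: [0.2, -0.5, 2.8]
grip_width: 0.0113
gripper_force: 36.2
```

Emit:
arm_command(
  rows=[
    {"fingers":-1,"x":-0.0004,"y":0,"z":0.001,"ax":0,"ay":0,"az":0},
    {"fingers":-1,"x":0,"y":0,"z":0.0005,"ax":0,"ay":0,"az":0},
    {"fingers":-1,"x":0,"y":0,"z":0,"ax":0,"ay":0,"az":0},
  ],
)

```text
clock: 8.52
tcp_pos: [0.5895, -0.0378, 0.0867]
orientation: [2.193, 2.249, -0.001]
contact_force: [-0.1, -0.4, 3.5]
grip_width: 0.0116
gripper_force: 36.2
```

Emit:
arm_command(
  rows=[
    {"fingers":-1,"x":-0.0004,"y":0,"z":0.001,"ax":0,"ay":0,"az":0},
    {"fingers":-1,"x":0,"y":0,"z":0.0005,"ax":0,"ay":0,"az":0},
    {"fingers":-1,"x":0,"y":0,"z":0,"ax":0,"ay":0,"az":0},
  ],
)

```text
clock: 8.77
tcp_pos: [0.5895, -0.038, 0.0853]
orientation: [2.193, 2.25, -0.0]
contact_force: [0.4, -0.2, 3.2]
grip_width: 0.0111
gripper_force: 36.3
```

Emit:
arm_command(
  rows=[
    {"fingers":-1,"x":0,"y":0,"z":0.001,"ax":0,"ay":0,"az":0},
    {"fingers":-1,"x":0,"y":0,"z":0,"ax":0,"ay":0,"az":0},
  ],
)

```text
clock: 8.93
tcp_pos: [0.5895, -0.038, 0.0843]
orientation: [2.193, 2.249, -0.0]
contact_force: [0.1, -1.3, 3.1]
grip_width: 0.0117
gripper_force: 36.3
```

Emit:
arm_command(
  rows=[
    {"fingers":-1,"x":0,"y":0,"z":0.0007,"ax":0,"ay":0,"az":0},
    {"fingers":-1,"x":0,"y":0,"z":0,"ax":0,"ay":0,"az":0},
  ],
)

```text
clock: 9.1
tcp_pos: [0.5895, -0.0381, 0.0836]
orientation: [2.193, 2.249, -0.001]
contact_force: [-0.6, -1.0, 3.4]
grip_width: 0.0113
gripper_force: 36.3
```

Emit:
arm_command(
  rows=[
    {"fingers":-1,"x":0,"y":0,"z":0.0007,"ax":0,"ay":0,"az":0},
    {"fingers":-1,"x":0,"y":0,"z":0,"ax":0,"ay":0,"az":0},
  ],
)

```text
clock: 9.27
tcp_pos: [0.5895, -0.0381, 0.0829]
orientation: [2.193, 2.249, -0.001]
contact_force: [-0.7, -2.8, 4.6]
grip_width: 0.0112
gripper_force: 36.4
```

Emit:
arm_command(
  rows=[
    {"fingers":-1,"x":0,"y":0,"z":0.0007,"ax":0,"ay":0,"az":0},
    {"fingers":-1,"x":0,"y":0,"z":0,"ax":0,"ay":0,"az":0},
  ],
)

```text
clock: 9.43
tcp_pos: [0.5896, -0.0381, 0.0826]
orientation: [2.193, 2.249, -0.001]
contact_force: [-1.0, -2.4, 6.3]
grip_width: 0.0116
gripper_force: 36.8
```

```bash
python3 - <<'E'
from h import *
from kin import bar
f=grab('side'); save(f,'side4',(285,170,335,215),14)
o=r.get_obs(); t=o['tcp_pos']; print(t,o['contact_force'],o['gripper_force'],bar(t[1:]))
E
```

```text
[ 0.58958743 -0.03807939  0.08260616] [-1.45100354 -2.94147453  6.76322418] 36.823554039001465 (array([-0.02628261,  0.04593312]), np.float64(1.711855597681593))
```

View pics/side4.png

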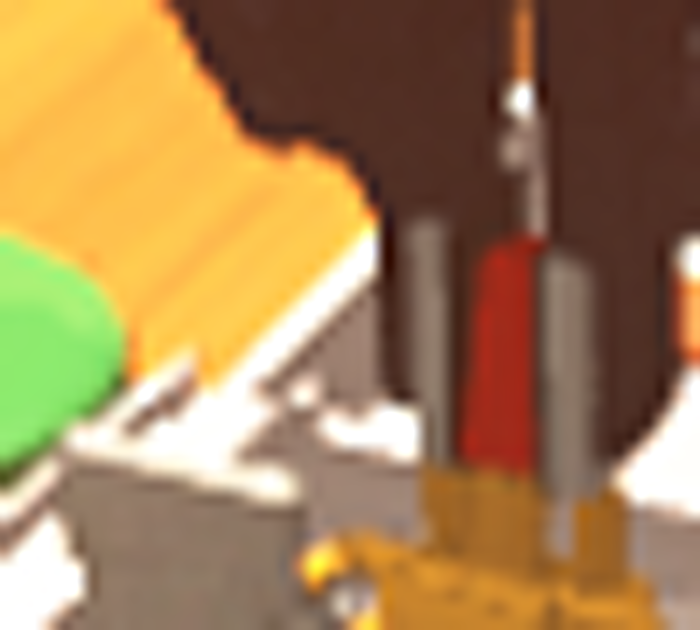

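The bar has dropped between claw and prongs, with the stem between the prongs, and floor contact is about 7 N. Now I relieve slightly and draw it back.

Emit:
arm_command(
  rows=[
    {"fingers":-1,"x":0.0007,"y":0,"z":-0.0006,"ax":0,"ay":0,"az":0},
    {"fingers":-1,"x":0.0005,"y":0,"z":0,"ax":0,"ay":0,"az":0},
    {"fingers":-1,"x":0,"y":0,"z":0,"ax":0,"ay":0,"az":0},
  ],
)

```text
clock: 9.73
tcp_pos: [0.5895, -0.037, 0.0827]
orientation: [2.193, 2.249, -0.001]
contact_force: [0.4, -3.2, 2.2]
grip_width: 0.0115
gripper_force: 36.2
```

Emit:
arm_command(
  rows=[
    {"fingers":-1,"x":0.0007,"y":0,"z":0,"ax":0,"ay":0,"az":0},
    {"fingers":-1,"x":0,"y":0,"z":0,"ax":0,"ay":0,"az":0},
    {"fingers":-1,"x":0,"y":0,"z":0,"ax":0,"ay":0,"az":0},
  ],
)

```text
clock: 9.98
tcp_pos: [0.5894, -0.0359, 0.0827]
orientation: [-2.193, -2.25, 0.0]
contact_force: [-0.8, -3.9, 1.8]
grip_width: 0.0116
gripper_force: 36.1
```

Emit:
arm_command(
  rows=[
    {"fingers":-1,"x":0.0007,"y":0,"z":0,"ax":0,"ay":0,"az":0},
    {"fingers":-1,"x":0,"y":0,"z":0,"ax":0,"ay":0,"az":0},
    {"fingers":-1,"x":0,"y":0,"z":0,"ax":0,"ay":0,"az":0},
  ],
)

```text
clock: 10.23
tcp_pos: [0.5894, -0.035, 0.0828]
orientation: [-2.192, -2.25, 0.0]
contact_force: [1.3, -2.6, 0.8]
grip_width: 0.0114
gripper_force: 36.0
```

Emit:
arm_command(
  rows=[
    {"fingers":-1,"x":0.0007,"y":0,"z":0,"ax":0,"ay":0,"az":0},
    {"fingers":-1,"x":0,"y":0,"z":0,"ax":0,"ay":0,"az":0},
    {"fingers":-1,"x":0,"y":0,"z":0,"ax":0,"ay":0,"az":0},
  ],
)

```text
clock: 10.48
tcp_pos: [0.5893, -0.0344, 0.0828]
orientation: [-2.192, -2.25, 0.0]
contact_force: [0.7, -4.1, 0.5]
grip_width: 0.0113
gripper_force: 35.9
```

Emit:
arm_command(
  rows=[
    {"fingers":-1,"x":0.0007,"y":0,"z":0.0002,"ax":0,"ay":0,"az":0},
    {"fingers":-1,"x":0,"y":0,"z":0,"ax":0,"ay":0,"az":0},
    {"fingers":-1,"x":0,"y":0,"z":0,"ax":0,"ay":0,"az":0},
  ],
)

```text
clock: 10.73
tcp_pos: [0.5894, -0.034, 0.0827]
orientation: [2.193, 2.249, -0.001]
contact_force: [-0.3, -4.5, 0.8]
grip_width: 0.0115
gripper_force: 36.1
```

Emit:
arm_command(
  rows=[
    {"fingers":-1,"x":0.0007,"y":0,"z":0,"ax":0,"ay":0,"az":0},
    {"fingers":-1,"x":0,"y":0,"z":0,"ax":0,"ay":0,"az":0},
    {"fingers":-1,"x":0,"y":0,"z":0,"ax":0,"ay":0,"az":0},
  ],
)

```text
clock: 10.98
tcp_pos: [0.5894, -0.0337, 0.0828]
orientation: [2.193, 2.249, -0.001]
contact_force: [0.6, -6.1, 0.9]
grip_width: 0.0115
gripper_force: 36.1
```

Emit:
arm_command(
  rows=[
    {"fingers":-1,"x":0.0007,"y":0,"z":0,"ax":0,"ay":0,"az":0},
    {"fingers":-1,"x":0,"y":0,"z":0,"ax":0,"ay":0,"az":0},
    {"fingers":-1,"x":0,"y":0,"z":0,"ax":0,"ay":0,"az":0},
  ],
)

```text
clock: 11.23
tcp_pos: [0.5894, -0.0334, 0.0828]
orientation: [2.193, 2.248, -0.002]
contact_force: [1.1, -6.3, 2.2]
grip_width: 0.0114
gripper_force: 36.1
```

Emit:
arm_command(
  rows=[
    {"fingers":-1,"x":0.0007,"y":0,"z":0,"ax":0,"ay":0,"az":0},
    {"fingers":-1,"x":0,"y":0,"z":0,"ax":0,"ay":0,"az":0},
    {"fingers":-1,"x":0,"y":0,"z":0,"ax":0,"ay":0,"az":0},
  ],
)

```text
clock: 11.48
tcp_pos: [0.5893, -0.0331, 0.0827]
orientation: [2.193, 2.248, -0.002]
contact_force: [0.0, -6.8, 2.2]
grip_width: 0.0114
gripper_force: 36.2
```

Contact with the claw at about 6–7 N and motion nearly stopped, so it's snug. I release and rise.

Emit:
arm_command(
  rows=[
    {"fingers":-1,"x":-0.001,"y":0,"z":0,"ax":0,"ay":0,"az":0},
    {"fingers":-0.3,"x":0,"y":0,"z":0,"ax":0,"ay":0,"az":0},
    {"fingers":-0.3,"x":0,"y":0,"z":0,"ax":0,"ay":0,"az":0},
    {"fingers":-0.3,"x":0,"y":0,"z":0,"ax":0,"ay":0,"az":0},
    {"fingers":-0.3,"x":0,"y":0,"z":0,"ax":0,"ay":0,"az":0},
    {"fingers":-0.3,"x":0,"y":0,"z":-0.01,"ax":0,"ay":0,"az":0},
    {"fingers":-0.3,"x":0,"y":0,"z":-0.02,"ax":0,"ay":0,"az":0},
    {"fingers":-0.3,"x":0,"y":0,"z":-0.02,"ax":0,"ay":0,"az":0},
    {"fingers":-0.3,"x":0,"y":0,"z":-0.02,"ax":0,"ay":0,"az":0},
    {"fingers":-0.3,"x":0,"y":0,"z":-0.02,"ax":0,"ay":0,"az":0},
  ],
)

```text
clock: 12.32
tcp_pos: [0.5894, -0.0321, 0.1744]
orientation: [-2.192, -2.25, -0.001]
contact_force: [0.5, 0.5, -0.2]
grip_width: 0.0297
gripper_force: 0.0
```

```bash
python3 - <<'E'
from h import *
o=r.get_obs(); print(o['tcp_pos'],o['contact_force'],o['grip_width'])
f=grab('side'); save(f,'side5',(270,150,340,215),10)
p=pts(f); im=f['frame'].astype(int)
h=cv2.cvtColor(f['frame'],cv2.COLOR_RGB2HSV)
red=((h[...,0]<6)|(h[...,0]>174))&(h[...,1]>170)&(h[...,2]>90)&(p[...,2]>.06)&(p[...,2]<.12)&(abs(p[...,0]-.588)<.02)
q=p[red];print('tab',len(q),q.mean(0),q.min(0),q.max(0))
f=grab('top');p=pts(f)
l=(abs(p[...,0]-.586)<.014)&(p[...,1]>.05)&(p[...,1]<.1)&(p[...,2]>.09)&(p[...,2]<.13); q=p[l]; print('lever top',len(q),q.mean(0) if len(q) else 0)
for z in np.arange(.06,.122,.006):
    s=p[(abs(p[...,0]-.586)<.012)&(p[...,1]>.04)&(p[...,1]<.11)&(abs(p[...,2]-z)<.003)]
    if len(s): print(round(z,3),len(s),s[:,1].mean().round(4))
E
```

```text
[ 0.58937939 -0.03212188  0.17439219] [ 0.49598364  0.46293305 -0.1832802 ] 0.029702365103383192
tab 105 [ 0.58828884 -0.02608406  0.08408956] [ 0.58293289 -0.03748637  0.06850781] [ 0.59504122 -0.01762429  0.097041  ]
lever top 139 [0.58567131 0.06940403 0.10881736]
0.06 12 0.0599
0.066 16 0.061
0.072 26 0.0626
0.078 11 0.0639
0.084 16 0.0646
0.09 17 0.0656
0.096 18 0.0666
0.102 14 0.0676
0.108 15 0.0683
0.114 52 0.071
0.12 15 0.0721
```

View pics/side5.png

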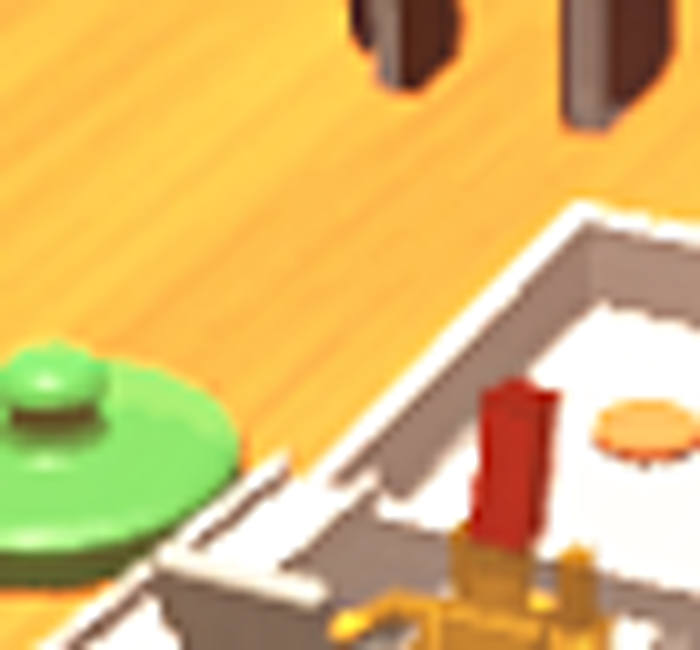

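The tab stands upright at crop (515,460), with the bar hooked between claw and prongs and the fingers clear. Lever angle is about 1.41. I go to the keeper side of the handle with shut fingers.

Emit:
arm_command(
  rows=[
    {"fingers":-1,"x":0.011,"y":-0.001,"z":0,"ax":0,"ay":0,"az":0},
    {"fingers":-1,"x":0.011,"y":0,"z":0,"ax":0,"ay":0,"az":0},
    {"fingers":-1,"x":0.011,"y":0,"z":0,"ax":0,"ay":0,"az":0},
    {"fingers":-1,"x":0.011,"y":0,"z":0,"ax":0,"ay":0,"az":0},
    {"fingers":-1,"x":0.011,"y":0,"z":0,"ax":0,"ay":0,"az":0},
    {"fingers":-1,"x":0.011,"y":0,"z":0.015,"ax":0,"ay":0,"az":0},
    {"fingers":-1,"x":0.006,"y":0,"z":0.015,"ax":0,"ay":0,"az":0},
    {"fingers":-1,"x":0,"y":0,"z":0.015,"ax":0,"ay":0,"az":0},
    {"fingers":-1,"x":0,"y":0,"z":0.0065,"ax":0,"ay":0,"az":0},
    {"fingers":-1,"x":0,"y":0,"z":0,"ax":0,"ay":0,"az":0},
  ],
)

```text
clock: 13.25
tcp_pos: [0.5852, 0.0399, 0.1193]
orientation: [-2.19, -2.249, 0.004]
contact_force: [0.4, 0.4, -0.8]
grip_width: 0.0002
gripper_force: 0.0
```

Emit:
arm_command(
  rows=[
    {"fingers":-1,"x":0.003,"y":0,"z":0,"ax":0,"ay":0,"az":0},
    {"fingers":-1,"x":0.003,"y":0,"z":0,"ax":0,"ay":0,"az":0},
    {"fingers":-1,"x":0,"y":0,"z":0,"ax":0,"ay":0,"az":0},
    {"fingers":-1,"x":0,"y":0,"z":0,"ax":0,"ay":0,"az":0},
  ],
)

```text
clock: 13.58
tcp_pos: [0.5869, 0.0458, 0.1221]
orientation: [2.192, 2.25, 0.002]
contact_force: [0.5, 0.3, 0.5]
grip_width: 0.0001
gripper_force: 0.0
```

Emit:
arm_command(
  rows=[
    {"fingers":-1,"x":0.003,"y":0,"z":0,"ax":0,"ay":0,"az":0},
    {"fingers":-1,"x":0.003,"y":0,"z":0,"ax":0,"ay":0,"az":0},
    {"fingers":-1,"x":0.002,"y":0,"z":0,"ax":0,"ay":0,"az":0},
    {"fingers":-1,"x":0.002,"y":0,"z":0,"ax":0,"ay":0,"az":0},
    {"fingers":-1,"x":0,"y":0,"z":0,"ax":0,"ay":0,"az":0},
  ],
)

```text
clock: 14.0
tcp_pos: [0.5861, 0.056, 0.1213]
orientation: [-2.192, -2.25, -0.001]
contact_force: [0.9, 0.1, -0.2]
grip_width: 0.0
gripper_force: 0.0
```

Emit:
arm_command(
  rows=[
    {"fingers":-1,"x":0.0015,"y":0,"z":0,"ax":0,"ay":0,"az":0},
    {"fingers":-1,"x":0.0015,"y":0,"z":0,"ax":0,"ay":0,"az":0},
    {"fingers":-1,"x":0,"y":0,"z":0,"ax":0,"ay":0,"az":0},
  ],
)

```text
clock: 14.25
tcp_pos: [0.5861, 0.0576, 0.1211]
orientation: [2.193, 2.249, -0.001]
contact_force: [0.6, -2.7, 0.3]
grip_width: -0.0003
gripper_force: 1.2
```

Emit:
arm_command(
  rows=[
    {"fingers":-1,"x":0.002,"y":0,"z":-0.0003,"ax":0,"ay":0,"az":0},
    {"fingers":-1,"x":0.002,"y":0,"z":-0.0003,"ax":0,"ay":0,"az":0},
    {"fingers":-1,"x":0.002,"y":0,"z":-0.0003,"ax":0,"ay":0,"az":0},
    {"fingers":-1,"x":0,"y":0,"z":0,"ax":0,"ay":0,"az":0},
  ],
)

```text
clock: 14.58
tcp_pos: [0.5855, 0.0633, 0.1216]
orientation: [2.193, 2.249, -0.003]
contact_force: [0.4, -5.1, -2.3]
grip_width: -0.0003
gripper_force: 1.9
```

Emit:
arm_command(
  rows=[
    {"fingers":-1,"x":0.002,"y":0,"z":0,"ax":0,"ay":0,"az":0},
    {"fingers":-1,"x":0.002,"y":0,"z":0,"ax":0,"ay":0,"az":0},
    {"fingers":-1,"x":0.002,"y":0,"z":0,"ax":0,"ay":0,"az":0},
    {"fingers":-1,"x":0,"y":0,"z":0,"ax":0,"ay":0,"az":0},
  ],
)

```text
clock: 14.92
tcp_pos: [0.5853, 0.0683, 0.1215]
orientation: [2.194, 2.248, -0.005]
contact_force: [0.5, -6.3, -1.8]
grip_width: -0.0005
gripper_force: 2.7
```

Emit:
arm_command(
  rows=[
    {"fingers":-1,"x":0.002,"y":0,"z":0.0004,"ax":0,"ay":0,"az":0},
    {"fingers":-1,"x":0.002,"y":0,"z":0.0005,"ax":0,"ay":0,"az":0},
    {"fingers":-1,"x":0.002,"y":0,"z":0.0006,"ax":0,"ay":0,"az":0},
    {"fingers":-1,"x":0,"y":0,"z":0,"ax":0,"ay":0,"az":0},
  ],
)

```text
clock: 15.25
tcp_pos: [0.5852, 0.0736, 0.1199]
orientation: [2.194, 2.247, -0.006]
contact_force: [0.9, -8.8, -1.6]
grip_width: 0.0002
gripper_force: 3.1
```

```bash
python3 - <<'E'
from h import *
f=grab('side'); save(f,'side6',(260,140,350,215),8)
o=r.get_obs(); print(o['tcp_pos'],o['contact_force'])
p=pts(f); h=cv2.cvtColor(f['frame'],cv2.COLOR_RGB2HSV)
red=((h[...,0]<6)|(h[...,0]>174))&(h[...,1]>170)&(h[...,2]>90)&(p[...,2]>.06)&(p[...,2]<.14)&(abs(p[...,0]-.588)<.02)
q=p[red];print('tab',len(q),q.mean(0),q.min(0),q.max(0))
E
```

```text
[0.58515709 0.07360643 0.11991434] [-0.20742685 -7.96528137 -0.56962398]
tab 111 [ 0.58807635 -0.01983781  0.08440629] [ 0.5829434  -0.03201126  0.06914406] [ 0.59498449 -0.01351084  0.09795595]
```

Emit:
arm_command(
  rows=[
    {"fingers":-1,"x":0.002,"y":0,"z":0.0008,"ax":0,"ay":0,"az":0},
    {"fingers":-1,"x":0.002,"y":0,"z":0.0008,"ax":0,"ay":0,"az":0},
    {"fingers":-1,"x":0.002,"y":0,"z":0.0009,"ax":0,"ay":0,"az":0},
    {"fingers":-1,"x":0,"y":0,"z":0,"ax":0,"ay":0,"az":0},
  ],
)

```text
clock: 15.63
tcp_pos: [0.585, 0.079, 0.1174]
orientation: [2.194, 2.246, -0.007]
contact_force: [0.1, -9.5, -1.4]
grip_width: -0.0002
gripper_force: 3.5
```

Emit:
arm_command(
  rows=[
    {"fingers":-1,"x":0.002,"y":0,"z":0.0011,"ax":0,"ay":0,"az":0},
    {"fingers":-1,"x":0.002,"y":0,"z":0.0012,"ax":0,"ay":0,"az":0},
    {"fingers":-1,"x":0.002,"y":0,"z":0.0013,"ax":0,"ay":0,"az":0},
    {"fingers":-1,"x":0,"y":0,"z":0,"ax":0,"ay":0,"az":0},
  ],
)

```text
clock: 15.97
tcp_pos: [0.5848, 0.0849, 0.1138]
orientation: [2.194, 2.246, -0.007]
contact_force: [-0.5, -10.4, 1.6]
grip_width: 0.0002
gripper_force: 3.5
```

Emit:
arm_command(
  rows=[
    {"fingers":-1,"x":0.002,"y":0,"z":0.0014,"ax":0,"ay":0,"az":0},
    {"fingers":-1,"x":0.002,"y":0,"z":0.0016,"ax":0,"ay":0,"az":0},
    {"fingers":-1,"x":0.002,"y":0,"z":0.0018,"ax":0,"ay":0,"az":0},
    {"fingers":-1,"x":0,"y":0,"z":0,"ax":0,"ay":0,"az":0},
  ],
)

```text
clock: 16.3
tcp_pos: [0.5848, 0.0911, 0.1092]
orientation: [2.194, 2.246, -0.007]
contact_force: [-0.8, -8.1, 2.3]
grip_width: -0.0001
gripper_force: 3.5
```

Emit:
arm_command(
  rows=[
    {"fingers":-1,"x":0.002,"y":0,"z":0.002,"ax":0,"ay":0,"az":0},
    {"fingers":-1,"x":0.0019,"y":0,"z":0.0022,"ax":0,"ay":0,"az":0},
    {"fingers":-1,"x":0.0018,"y":0,"z":0.0022,"ax":0,"ay":0,"az":0},
    {"fingers":-1,"x":0,"y":0,"z":0,"ax":0,"ay":0,"az":0},
  ],
)

```text
clock: 16.63
tcp_pos: [0.5847, 0.0976, 0.1029]
orientation: [2.194, 2.247, -0.006]
contact_force: [-0.6, -6.4, 2.2]
grip_width: 0.0002
gripper_force: 2.8
```

Emit:
arm_command(
  rows=[
    {"fingers":-1,"x":0.0016,"y":0,"z":0.0026,"ax":0,"ay":0,"az":0},
    {"fingers":-1,"x":0.0014,"y":0,"z":0.0027,"ax":0,"ay":0,"az":0},
    {"fingers":-1,"x":0.0013,"y":0,"z":0.0028,"ax":0,"ay":0,"az":0},
    {"fingers":-1,"x":0,"y":0,"z":0,"ax":0,"ay":0,"az":0},
  ],
)

```text
clock: 16.97
tcp_pos: [0.5846, 0.1036, 0.0949]
orientation: [2.193, 2.249, -0.002]
contact_force: [-0.3, -3.4, 1.5]
grip_width: -0.0001
gripper_force: 1.4
```

Emit:
arm_command(
  rows=[
    {"fingers":-1,"x":0.001,"y":0,"z":0.003,"ax":0,"ay":0,"az":0},
    {"fingers":-1,"x":0.0008,"y":0,"z":0.003,"ax":0,"ay":0,"az":0},
    {"fingers":-1,"x":0.0006,"y":0,"z":0.003,"ax":0,"ay":0,"az":0},
    {"fingers":-1,"x":0,"y":0,"z":0,"ax":0,"ay":0,"az":0},
  ],
)

```text
clock: 17.3
tcp_pos: [0.5846, 0.108, 0.0856]
orientation: [-2.191, -2.25, -0.002]
contact_force: [-0.9, 0.7, -0.6]
grip_width: 0.0001
gripper_force: 0.0
```

Emit:
arm_command(
  rows=[
    {"fingers":-1,"x":0.0005,"y":0,"z":0.003,"ax":0,"ay":0,"az":0},
    {"fingers":-1,"x":0,"y":0,"z":0.003,"ax":0,"ay":0,"az":0},
    {"fingers":-1,"x":0,"y":0,"z":0.002,"ax":0,"ay":0,"az":0},
    {"fingers":-1,"x":0,"y":0,"z":0,"ax":0,"ay":0,"az":0},
    {"fingers":-1,"x":0,"y":0,"z":0,"ax":0,"ay":0,"az":0},
  ],
)

```text
clock: 17.72
tcp_pos: [0.5847, 0.1073, 0.0779]
orientation: [-2.192, -2.25, 0.0]
contact_force: [0.3, -0.3, 0.1]
grip_width: -0.0
gripper_force: 0.0
```

Emit:
arm_command(
  rows=[
    {"fingers":-1,"x":0,"y":0,"z":0.001,"ax":0,"ay":0,"az":0},
    {"fingers":-1,"x":0,"y":0,"z":0.001,"ax":0,"ay":0,"az":0},
    {"fingers":-1,"x":0,"y":0,"z":0,"ax":0,"ay":0,"az":0},
    {"fingers":-1,"x":0,"y":0,"z":0,"ax":0,"ay":0,"az":0},
  ],
)

```text
clock: 18.05
tcp_pos: [0.5848, 0.1071, 0.0762]
orientation: [2.193, 2.25, 0.0]
contact_force: [0.1, 0.3, 0.5]
grip_width: -0.0001
gripper_force: 0.0
```

Emit:
arm_command(
  rows=[
    {"fingers":-1,"x":0,"y":0,"z":0.001,"ax":0,"ay":0,"az":0},
    {"fingers":-1,"x":0,"y":0,"z":0.001,"ax":0,"ay":0,"az":0},
    {"fingers":-1,"x":0,"y":0,"z":0,"ax":0,"ay":0,"az":0},
    {"fingers":-1,"x":0,"y":0,"z":0,"ax":0,"ay":0,"az":0},
  ],
)

```text
clock: 18.38
tcp_pos: [0.5848, 0.1072, 0.0742]
orientation: [2.193, 2.25, 0.0]
contact_force: [-0.2, -0.2, -0.4]
grip_width: 0.0001
gripper_force: 0.0
```

Emit:
arm_command(
  rows=[
    {"fingers":-1,"x":0,"y":0,"z":0.001,"ax":0,"ay":0,"az":0},
    {"fingers":-1,"x":0,"y":0,"z":0,"ax":0,"ay":0,"az":0},
    {"fingers":-1,"x":0,"y":0,"z":0,"ax":0,"ay":0,"az":0},
  ],
)

```text
clock: 18.63
tcp_pos: [0.5849, 0.1073, 0.0741]
orientation: [2.192, 2.249, -0.0]
contact_force: [-3.2, -0.4, 7.9]
grip_width: 0.0001
gripper_force: 4.2
```

Firm stop at TCP z = 0.074, exactly the flat height. I rise clear and check.

Emit:
arm_command(
  rows=[
    {"fingers":-1,"x":0,"y":0,"z":0,"ax":0,"ay":0,"az":0},
    {"fingers":-1,"x":0,"y":0,"z":-0.005,"ax":0,"ay":0,"az":0},
    {"fingers":-1,"x":0,"y":0,"z":-0.02,"ax":0,"ay":0,"az":0},
    {"fingers":-1,"x":0,"y":0,"z":-0.025,"ax":0,"ay":0,"az":0},
    {"fingers":-1,"x":0,"y":0,"z":-0.025,"ax":0,"ay":0,"az":0},
    {"fingers":-1,"x":0,"y":0,"z":-0.025,"ax":0,"ay":0,"az":0},
    {"fingers":-1,"x":0,"y":0,"z":-0.025,"ax":0,"ay":0,"az":0},
    {"fingers":-1,"x":-0.01,"y":0,"z":-0.015,"ax":0,"ay":0,"az":0},
    {"fingers":-1,"x":0,"y":0,"z":0,"ax":0,"ay":0,"az":0},
    {"fingers":-1,"x":0,"y":0,"z":0,"ax":0,"ay":0,"az":0},
  ],
)

```text
clock: 19.47
tcp_pos: [0.5855, 0.0967, 0.2139]
orientation: [2.193, 2.247, 0.002]
contact_force: [-1.0, -0.3, 0.4]
grip_width: -0.0003
gripper_force: 0.0
```

```bash
python3 - <<'E'
from h import *
f=grab('side'); save(f,'side7',(240,120,370,260),4)
o=r.get_obs(); print(o['clock'],o['tcp_pos'],o['contact_force'])
p=pts(f); h=cv2.cvtColor(f['frame'],cv2.COLOR_RGB2HSV)
red=((h[...,0]<6)|(h[...,0]>174))&(h[...,1]>170)&(h[...,2]>90)&(p[...,2]>.06)&(p[...,2]<.14)&(abs(p[...,0]-.588)<.02)
q=p[red];print('tab',len(q),q.mean(0),q.max(0))
E
```

```text
19.5167 [0.58475319 0.09699594 0.21278432] [-0.45699596  0.10471261 -0.37728842]
tab 111 [ 0.58742029 -0.00522126  0.08634113] [ 0.59439691 -0.00099928  0.09817213]
```

View pics/side7.png

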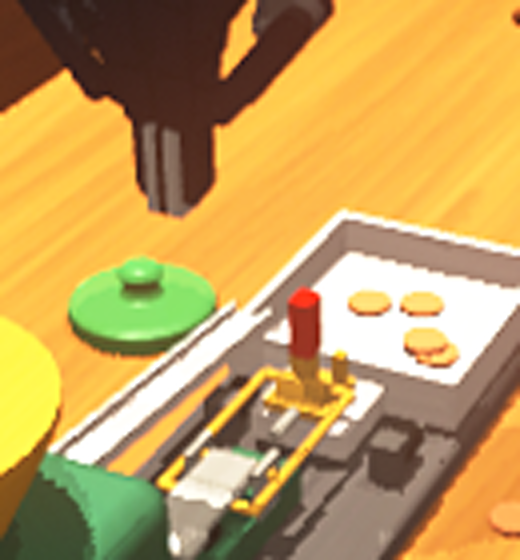

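The lever lies flat (crop (215,490)), the loop is level and hooked on the keeper, the tab is upright at (305,320), the tray is drawn in about 17 mm, and the gripper is clear. I hand in.

```bash
python3 -c "
from bench import r
print(r.hand_in())"
```

```text
the job is handed in; nothing more can be done
None
```

The tray is latched: the loop is hooked under the keeper's claw, the lever is flat on its stop, the tray is drawn in, the gripper is clear, and the job was handed in at about 20 s (no verdict was returned).

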